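# Close the slide trays, then take the outer lid off alone

### The arm

A 6-joint arm with a two-finger parallel gripper is mounted at the origin on the work surface. World frame = base frame: x ahead of the robot, y to its left, z up, the work surface at z = 0. Lengths are in m, angles in rad, forces in N, time in s.
With the tool pointing down it reaches from about 0.425 to 1.125 m from the base axis. Payload 14.9 kg.
Tool frame: the origin (TCP) lies on the front face of the gripper's body, between the roots of the fingers; the fingertips stand 78 mm ahead of it and the grasp point (between the pads) lies 60 mm ahead of it; z points along the fingers, y is the line along which they close (so a half turn about z gives the same grasp; the last joint's range is limited). The gripper opens to 91 mm and grips with 3 to 60 N. Pads are 32 mm wide; open, the fingers measure 118 mm over their backs; the gripper's body (76 mm by 178 mm) begins 60 mm behind the grasp point.
Start: joints at [1.118, 0.379, 1.734, -0, 1.028, -0.033], TCP at [0.285, 0.639, 0.292] pointing down, gripper open.
Joint ranges: [-2.77, 2.77], [-0.74, 2.19], [0, 2.66], [-1.06, 4.2], [0.31, 2.87], [-3.08, 3.08]. Speed limits (rad/s): [1.89, 1.89, 2.39, 3.14, 3.14, 3.14].

### API

Orientations are given as a unit quaternion [x, y, z, w].
In Python, from rig import bot, eoat, eyes, order, nets gives the robot as it stands. Calls block until the motion is done:
- bot.move_to(position, orientation): joint-space move of the TCP to a pose.
- bot.movel(position, orientation=None, vel=0.15, contact_N=None): straight line of the TCP; orientation=None keeps the orientation; vel is the mean speed in m/s. With contact_N (N) it stops when the force on the tool has changed by that much, and returns True; else False.
- bot.goto_joints(angles): joint-space move.
- eoat.set_gripper(opening, strength=None): finger opening in m; strength is the grip in N (None keeps the last); returns when the fingers have stopped.
- bot.wait(seconds).
- bot.solve_ik(position, orientation): joint angles nearest the present ones, or None.
- bot.observe(): the state.
- eyes.snapshot(name): name is "side" or "top"; returns a dict with "frame" (384x512x3 uint8, red, green, blue), "vfov" (degrees; the focal length in pixels is half the picture's height over the tangent of half this angle, whatever the lens; pixels are square), "cx", "cy" (the principal point, pixels), "distortion" ([k1, k2, p1, p2, k3] as OpenCV has them; the pictures are not rectified), "extrinsics" (4x4, takes a point from camera to world coordinates). Camera axes: x right, y down, z forward; pixel columns grow to the right and rows downward; lengths in m; the calibration is good to about 2 mm. A picture is of the moment at which its call begins. There is no depth.
A pose or a line that the arm cannot do raises bot.MotionError and nothing moves.
- order.hand_in(): hands the job in; it is judged then, once.
Trained networks look in the newest picture that a camera, given by its name, has taken for a name from the list of things; names that differ only in an ending like _2 or _b are one class to them, and where a whole thing is asked for, a point or a joint stands for the part that bears it (a point fixed in the world has none). Each returns a list of dicts, best first, with "p" (0 to 1); they miss things now and then, are a little off and sometimes report something else, mostly with a low value. They report only what shows in the picture. A call takes as long as a camera call. They do not tell look-alikes from the thing itself.
- nets.spot_in(camera, target): "bbox" ([centre column, centre row, width, height] in pixels, round what is visible of it).
- nets.silhouettes(camera, target): "pixels" (384x512 bool, what is visible of it) and "bbox" ([centre column, centre row, width, height] in pixels, round what is visible of it).
- nets.place_of(camera, target): "location" ([row, column] in pixels: a listed point, or the origin of a listed thing).
The state is a dict: "time": time; "joints": joint angles; "dq": joint speeds; "tau": joint torques, N m; "position": TCP position; "eef_rot": TCP orientation; "force": force on the tool from outside, world axes, zero at the start; "torque": the same for the moment, N m; "gripper_width": finger opening in m; "grasp_force": force on a finger pad.
Only numpy, scipy, OpenCV 4.12 (cv2) and the standard library are available. Lean on these libraries where they do the work, as an engineer would, in place of code of your own. Each camera call takes 0.05 s, during which the arm holds its last target. There are 200 camera calls.

### The job

Slide the loose slide tray along its channel until it sits flush against the fixed tray, then pick up the nested double lid by the inner lid's tall knob so both lids travel together, lower it gently and squarely over the two trays until it is fully seated, and let go. Then take the copper outer lid by its square collar and lift it straight off alone, so that the inner lid stays seated and undisturbed on the trays. Finish while still holding the outer lid level in the gripper, higher than the top of the knob, and leave everything else on the counter alone.

Things in the scene. Friction and masses are not known exactly. Their poses are not given: they have to be found in the camera images.
- channel: Steel channel, fixed: plate 130 (own x) x 220 (own y, -130 to +90) x 6 thick; rails along y at x=+-54, 12 high above the plate. Origin on the counter where the butted trays meet: the middle of the pair, 100 x 152. z up.
- fixed_rim (a point): Centre of the rim of the oak tray fixed in the channel: 100 (x) x 76 (y) x 70 high, filling channel y=0 to +76, rim 76 above the counter, open on top, two slides standing inside below the rim.
- loose_tray: Loose oak tray like the fixed one, 0.35 kg, 100 (own x) x 76 (own y) x 70 high, origin under its centre. Stands on the channel's plate (origin 6 above the counter), on the -y side of the fixed tray, 1.5 mm play to each rail; slides along the channel's y. Butted flush its origin is at channel y=-38; at the start the gap is 15 to 35 mm.
- inner_lid: Dark wooden inner lid, 0.3 kg: board 120 (own x) x 172 (own y) x 4, origin at the centre of its underside. A flared skirt reaches 10 down: opening 105 x 157 at the board, 112 x 164 below, so it fits over the butted trays either way round. Starts standing on the counter (origin 10 up). Seated: origin above the channel's origin, 76 above the counter, y along channel y.
- knob_top (a point): Top centre of the inner lid's brown upright knob, 20 x 20 square, faces along the lid's x and y; 77 above the inner lid's origin, 40 above the collar's top. Lifting by it carries both lids.
- outer_lid: Copper outer lid, 0.25 kg: plate 132 (own x) x 184 (own y) x 3, origin at the centre of its underside, skirt 8 down round the inner lid with 3 mm play. Rests loosely on the inner lid, origin 4 above that lid's origin, same yaw. Comes off upwards alone.
- collar_top (a point): Centre of the upper edge of the outer lid's square collar, 33 above that lid's origin: 56 x 56 outside (faces along the lid's x and y), 50 x 50 inside, standing 30 above the plate; the knob stands up through it. Grip its outside to lift the outer lid.
- lens: Bystander: frosted glass lens, 60 mm across, 18 high, lying flat (mm); origin under its centre. Leave it alone.
- lamp_knob: Bystander: ribbed brown lamp knob, 41 mm across, 20 high, standing on its flat face (mm); origin under its centre. Leave it alone.
- chimney_cap: Bystander: conical copper chimney cap, 104 mm across, 80 high (mm); origin under its centre. Leave it alone.
- slide_a: Bystander: oak-framed slide 85 x 85 x 10 lying flat, left of the robot (mm); origin under its centre. Leave it alone.
- slide_b: Bystander: oak-framed slide 85 x 85 x 10 lying flat, right of the robot (mm); origin under its centre. Leave it alone.
- oil_bottle: Bystander: amber bottle, 52 mm across, 120 high (mm); origin under its centre. Leave it alone.
- dust_brush: Bystander: dusting brush lying flat (mm); origin under its centre. Leave it alone.
Things that resemble listed ones, but are neither listed nor needed, are in the scene too. Leave any green or yellow look-alike of the inner_lid alone.

How it is judged:
By the outcome, as a careful person would: the job done as asked, in the order asked, and still so for the second after the job is handed in, while the arm keeps its last pose, push and grip.
It also fails if it takes over 69 s, if anything falls off the work surface, if the arm or the gripper's body presses on something with over 40 N, if the wrist force passes 120 N, or if a joint passes its speed limit or range.

## Working session

There is one attempt and no reset: what is moved stays moved. The work goes in short steps, each a Python script; the robot and the scene stay as the last script left them, time stands still between calls to the robot, and variables do not carry over. Pictures are saved under pics/ and viewed, at most 10 in all, crops included, and the job is handed in when it is done.

```bash
ls; mkdir -p pics; cat > h.py <<'E'
import numpy as np, cv2
from rig import bot,eoat,eyes,order,nets
def snap(n,f=None):
    s=eyes.snapshot(n)
    if f: cv2.imwrite(f,s['frame'][:,:,::-1])
    return s
def K(s):
    f=s['frame'].shape[0]/2/np.tan(np.radians(s['vfov'])/2)
    return np.array([[f,0,s['cx']],[0,f,s['cy']],[0,0,1.]])
def w(s,uv,z):
    """pixels (col,row) -> world at height z"""
    uv=np.array(uv,float).reshape(-1,1,2)
    n=cv2.undistortPoints(uv,K(s),np.array(s['distortion'])).reshape(-1,2)
    E=np.array(s['extrinsics']);d=np.c_[n,np.ones(len(n))]@E[:3,:3].T;o=E[:3,3]
    return o+d*((z-o[2])/d[:,2])[:,None]
def proj(s,P):
    E=np.linalg.inv(np.array(s['extrinsics']))
    return cv2.projectPoints(np.array(P,float).reshape(-1,1,3),cv2.Rodrigues(E[:3,:3])[0],E[:3,3],K(s),np.array(s['distortion']))[0].reshape(-1,2)
E
python3 - <<'E'
from h import *
for c in('top','side'):
    s=snap(c,f'pics/{c}0.png'); print(c,np.round(s['extrinsics'],3).tolist(),s['vfov'])
    for t,z in dict(channel=0,fixed_rim=.076,loose_tray=.006,inner_lid=.01,knob_top=.087,outer_lid=.014,collar_top=.047,lens=0,lamp_knob=0,chimney_cap=0,slide_a=0,oil_bottle=0,dust_brush=0).items():
        for r in nets.place_of(c,t)[:3]:
            l=r['location'];print(t,round(r['p'],2),np.round(l,1),np.round(w(s,[l[1],l[0]],z)[0],4))
print(bot.observe())
E
```

```text
pics
top [[-0.026, -0.981, 0.193, 0.313], [-1.0, 0.024, -0.011, -0.017], [0.006, -0.193, -0.981, 1.151], [0.0, 0.0, 0.0, 1.0]] 57.9151971705396
channel 0.71 [180.8 309.2] [ 0.5689 -0.2196  0.    ]
fixed_rim 0.89 [177.9 302.7] [ 0.5619 -0.1861  0.076 ]
loose_tray 0.76 [178.2 324.3] [ 0.5753 -0.2703  0.006 ]
inner_lid 0.59 [249.6 203.2] [0.3468 0.1388 0.01  ]
inner_lid 0.5 [183.3 173.8] [0.5692 0.2379 0.01  ]
inner_lid 0.2 [182.4 307.9] [ 0.5612 -0.2131  0.01  ]
knob_top 0.87 [247.3 203.1] [0.3514 0.1286 0.087 ]
knob_top 0.79 [253.  281.9] [ 0.3283 -0.1091  0.087 ]
knob_top 0.3 [273.6 138.3] [0.2791 0.321  0.087 ]
outer_lid 0.79 [181.7 177.8] [0.5735 0.2238 0.014 ]
collar_top 0.77 [177.6 172.6] [0.58   0.2339 0.047 ]
collar_top 0.67 [228.8  84.4] [0.4204 0.5088 0.047 ]
lens 0.47 [162.7 250.5] [ 0.6375 -0.0215  0.    ]
lamp_knob 0.42 [202.  252.7] [ 0.5006 -0.0256  0.    ]
chimney_cap 0.93 [128.3 249. ] [ 0.7624 -0.0192  0.    ]
slide_a 0.83 [261.2 350.7] [ 0.2977 -0.3395  0.    ]
slide_a 0.8 [273.  138.5] [0.2782 0.3481 0.    ]
slide_a 0.51 [162.  248.2] [ 0.6402 -0.0136  0.    ]
oil_b
[... 1482 characters left out ...]
 1.4, 'joints': array([ 1.11771359e+00,  3.78903333e-01,  1.73422154e+00, -1.76336003e-05,
        1.02851648e+00, -3.32656841e-02]), 'dq': array([ 4.32187642e-05, -2.03881805e-04, -6.48145922e-04, -1.03833286e-03,
        2.31485774e-03, -2.73306997e-04]), 'tau': array([-4.26598664e-03, -7.63645792e+01, -4.34750497e+01,  6.50217407e-02,
        3.88642238e-02, -4.25527287e-05]), 'position': array([0.2853006 , 0.63921938, 0.29221875]), 'eef_rot': array([ 2.08365985e-01,  9.78050927e-01, -2.54520652e-05,  1.46645955e-06]), 'force': array([-0.18683506, -0.64438615, -0.89352162]), 'torque': array([ 0.04832069, -0.01946734,  0.00025483]), 'grasp_force': 0.0, 'gripper_width': 0.09124638165195491}
```

View pics/top0.png

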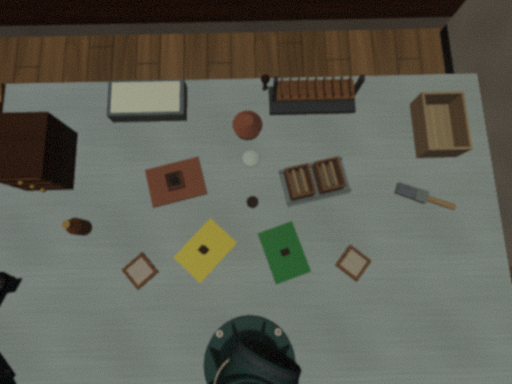

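View pics/side0.png

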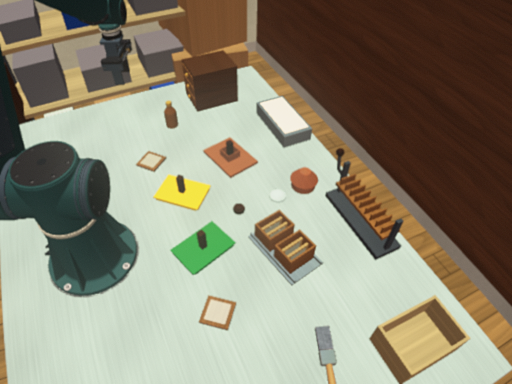

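The top view shows the copper double lid at about (176,181), the yellow and green look-alikes at (205,250) and (285,252), and the channel with both trays at about (315,180). I'll zoom in and get the masks.

```bash
python3 - <<'E'
from h import *
import pickle
D={};rows=[]
for c in('top','side'):
    s=snap(c); D[c]=(s,{})
    for t in('channel','loose_tray','outer_lid','inner_lid','fixed_rim','knob_top'):
        D[c][1][t]=nets.silhouettes(c,t)
        for r in D[c][1][t]: print(c,t,round(r['p'],2),np.round(r['bbox']),r['pixels'].sum())
    im=s['frame'][:,:,::-1].copy()
    b=[(175,182),(315,180)] if c=='top' else [(231,155),(285,245)]
    rows.append(np.hstack([cv2.resize(im[v-37:v+37,u-50:u+50],None,fx=4,fy=4,interpolation=cv2.INTER_CUBIC) for u,v in b]))
cv2.imwrite('pics/z.png',np.vstack(rows)); pickle.dump(D,open('D.pkl','wb'))
E
```

```text
top channel 0.83 [316. 179.  71.  47.] 1542
top channel 0.57 [174. 180.  14.  17.] 189
top loose_tray 0.59 [329. 175.  37.  39.] 989
top outer_lid 0.62 [177. 181.  60.  51.] 1999
top inner_lid 0.84 [283. 252.  49.  62.] 1952
top inner_lid 0.62 [204. 250.  62.  62.] 1947
top inner_lid 0.43 [175. 181.  13.  13.] 151
top fixed_rim 0.94 [315. 182.  69.  52.] 1522
top knob_top 0.94 [285. 252.  51.  64.] 2044
top knob_top 0.85 [206. 251.  55.  62.] 2061
top knob_top 0.6 [176. 181.  16.  20.] 197
side channel 0.75 [287. 246.  67.  69.] 1712
side loose_tray 0.63 [297. 252.  45.  44.] 1207
side loose_tray 0.37 [304. 181.  27.  24.] 574
side outer_lid 0.63 [230. 158.  55.  40.] 1020
side inner_lid 0.98 [204. 250.  60.  54.] 1778
side inner_lid 0.57 [179. 193.  57.  34.] 1312
side fixed_rim 0.91 [284. 246.  72.  75.] 1907
side knob_top 0.94 [180. 192.  61.  40.] 1310
side knob_top 0.81 [204. 246.  63.  54.] 1824
side knob_top 0.54 [230. 150.   8.  15.] 85
```

View pics/z.png

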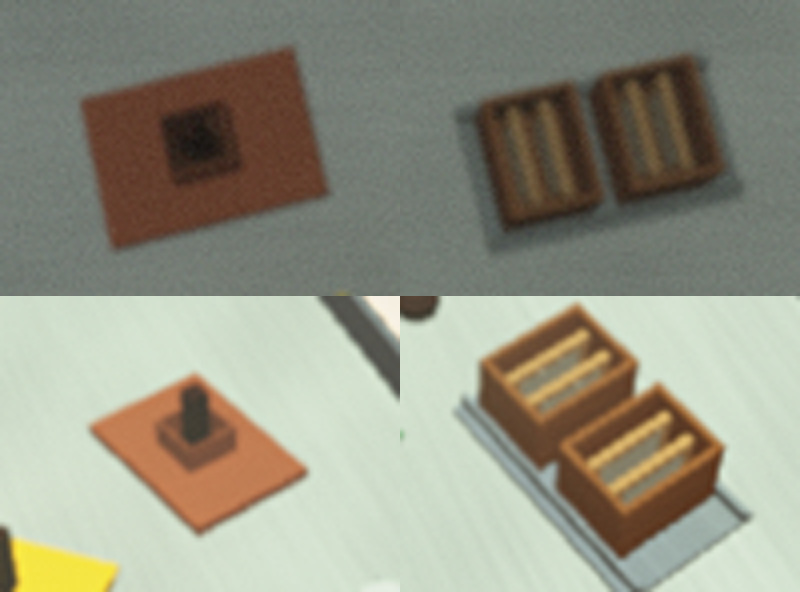

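The crops show the copper lid with its dark knob in the collar. The loose tray is the right/near one, with the longer bare plate beyond it. Next I'll fit box models to the colour masks in both views.

```bash
cat > fit.py <<'E'
from h import *
from scipy.optimize import minimize
U=6
def box(x,y,yaw,sx,sy,z0,z1,oy=0):
    c,s=np.cos(yaw),np.sin(yaw)
    return [(x+c*a-s*b,y+s*a+c*b,z) for z in(z0,z1) for a in(-sx/2,sx/2) for b in(oy-sy/2,oy+sy/2)]
def cmask(s,ctr,r=60):
    u0,v0=int(ctr[0])-r,int(ctr[1])-r
    im=cv2.resize(s['frame'][v0:v0+2*r,u0:u0+2*r].astype(np.float32),None,fx=U,fy=U,interpolation=cv2.INTER_CUBIC)
    m=((im[:,:,0]>1.18*im[:,:,2])&~((im[:,:,1]>1.3*im[:,:,2])&(im[:,:,1]>.7*im[:,:,0])&(im[:,:,0]>200))).astype(np.uint8)
    return m,(u0,v0)
def hulls(m,n):
    cs=sorted(cv2.findContours(m,cv2.RETR_EXTERNAL,cv2.CHAIN_APPROX_NONE)[0],key=lambda c:-cv2.contourArea(c))[:n]
    o=np.zeros_like(m)
    for c in cs: cv2.fillPoly(o,[c],1)
    return o
def render(s,boxes,o,shape):
    m=np.zeros(shape,np.uint8)
    for b in boxes:
        p=(proj(s,b)-o+.5)*U-.5
        cv2.fillConvexPoly(m,cv2.convexHull((p*16).astype(np.int32)),1,shift=4)
    return m
def fit(snaps,ctrs,model,p0,sc,n):
    T=[]
    for s,c in zip(snaps,ctrs):
        m,o=cmask(s,c); T.append((s,hulls(m,n),o))
    f=lambda q:sum((render(s,model(p0+q*sc),o,m.shape)!=m).sum()/U for s,m,o in T)
    simplex=np.vstack([np.zeros(len(p0)),np.eye(len(p0))*3])
    r=minimize(f,np.zeros(len(p0)),method='Nelder-Mead',options=dict(initial_simplex=simplex,xatol=.02,fatol=.1,maxiter=500))
    return p0+r.x*sc,r.fun,T
def lid(p): return [box(p[0],p[1],p[2],.132,.184,.006,.017)]
def trays(p): return [box(*p[:3],.1,.076,.006,.076,.038),box(*p[:3],.1,.076,.006,.076,-.038-p[3])]
E
python3 - <<'E'
from fit import *
import pickle
D=pickle.load(open('D.pkl','rb'));S=[D[c][0] for c in('top','side')]
L=[(177,181),(230,158)];C=[(315,180),(285,245)]
for nm,ct,mod,p0,n in(('lid',L,lid,[.575,.235,.2],1),('tray',C,trays,[.566,-.215,.2,.025],2)):
    for yaw in ((.2,-.2)if nm=='lid' else(.2,)):
        p0[2]=yaw
        sc=np.array([.003,.003,.03,.003][:len(p0)])
        for idx in([0],[1],[0,1]):
            p,f,T=fit([S[i] for i in idx],[ct[i] for i in idx],mod,np.array(p0),sc,n);print(nm,idx,np.round(p,4),round(f,1),[int(m.sum()/36) for _,m,_ in T])
    for k,(s,m,o) in enumerate(T):
        r=render(s,mod(p),o,m.shape); cv2.imwrite(f'{nm}{k}.png',np.dstack([m*255,m*0,r*255])[120:600,120:600])
cv2.imwrite('pics/ov.png',cv2.resize(np.vstack([np.hstack([cv2.imread(f'{n}{k}.png') for k in(0,1)]) for n in('lid','tray')]),(600,600)))
E
```

```text
lid [0] [0.5757 0.2317 0.2319] 110.3 [2200]
lid [1] [0.5758 0.2358 0.2328] 70.7 [1199]
lid [0, 1] [0.5757 0.2323 0.232 ] 443.2 [2200, 1199]
lid [0] [0.5756 0.2317 0.232 ] 109.0 [2200]
lid [1] [0.5756 0.2358 0.2303] 69.7 [1199]
lid [0, 1] [0.5757 0.2322 0.233 ] 440.5 [2200, 1199]
tray [0] [ 0.5653 -0.2164  0.2021  0.0229] 278.7 [1837]
tray [1] [ 0.5655 -0.2117  0.1981  0.0235] 1476.2 [2346]
tray [0, 1] [ 0.5653 -0.2158  0.2058  0.0227] 2314.5 [1837, 2346]
```

View pics/ov.png

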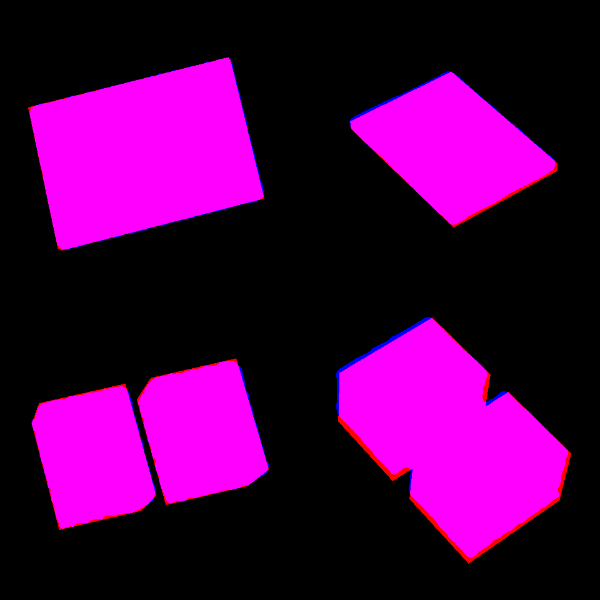

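Both cameras agree on everything except a common ~4 mm offset in y, and the pose of the lid relative to the channel agrees to under 1 mm. Now I'll push the tray with the fingers closed; where it stops also fixes the channel's absolute y.

```bash
cat >> h.py <<'E'
CH=np.array([.5654,-.2140]);PH=.200   # channel, cameras averaged
LD=np.array([.5757,.2337]);LP=.2315   # lid
def q(t): return np.array([np.cos(t/2),np.sin(t/2),0,0])
def ch(a,b,z): 
    c,s=np.cos(PH),np.sin(PH); return [CH[0]+c*a-s*b,CH[1]+s*a+c*b,z]
def chy(p): d=np.array(p[:2])-CH; return float(-np.sin(PH)*d[0]+np.cos(PH)*d[1])
E
python3 - <<'E'
from h import *
for t in(PH,PH+np.pi):
    r=bot.solve_ik(ch(0,-.1275,.1),q(t)); print(t,None if r is None else np.round(r,2))
for t in(LP-np.pi/2,LP+np.pi/2):
    print(t,np.round(bot.solve_ik([*LD,.14],q(t)),2),np.round(bot.solve_ik(ch(0,0,.2),q(t-LP+PH)),2))
r0=bot.observe()
t=min((PH,PH+np.pi),key=lambda t:abs((bot.solve_ik(ch(0,-.1275,.1),q(t)) if bot.solve_ik(ch(0,-.1275,.1),q(t)) is not None else [9]*6)[5]))
bot.move_to(ch(0,-.128,.25),q(t)); eoat.set_gripper(0)
bot.movel(ch(0,-.128,.105),vel=.15); o=bot.observe();print(o['gripper_width'],o['force'])
h=bot.movel(ch(0,-.078,.105),vel=.03,contact_N=12);o=bot.observe()
print(h,chy(o['position']),o['force'],o['time'])
s=snap('side');im=s['frame'][170:320,180:380,::-1];s2=snap('top');im2=s2['frame'][105:255,215:415,::-1]
cv2.imwrite('pics/push.png',cv2.resize(np.hstack([im,im2]),None,fx=2,fy=2,interpolation=cv2.INTER_CUBIC))
E
```

```text
0.2 [-0.56  0.6   1.82 -0.    0.72  0.82]
3.3415926535897933 [-0.56  0.6   1.82 -0.    0.72 -2.33]
-1.3392963267948965 [ 0.35  0.47  1.94 -0.    0.73 -3.02] [-0.4   0.36  1.97 -0.    0.82  2.54]
1.8022963267948966 [ 0.35  0.47  1.94 -0.    0.73  0.12] [-0.4   0.36  1.97 -0.    0.82 -0.6 ]
0.00041399231287663044 [-0.6945753  -0.68767894 -0.43453968]
True -0.08839948987820981 [ 0.27585413 -5.14159669 -0.63699469] 9.3667
```

View pics/push.png

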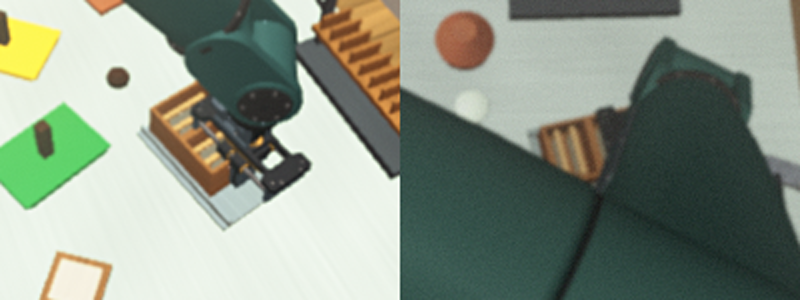

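The trays are butted (side view at about (195,135)), and contact puts the channel about 1 mm further along +y than the camera mean. I'll apply that shift to channel and lid alike, back off and grip the knob.

```bash
cat >> h.py <<'E'
d=np.array([-np.sin(PH),np.cos(PH)])*.0010; CH=CH+d; LD=LD+d
E
python3 - <<'E'
from h import *
bot.movel(ch(0,-.106,.105),vel=.05)
bot.movel(ch(0,-.106,.28),vel=.2)
s=snap('top')
Q=q(LP+np.pi/2)
bot.move_to([*LD,.29],Q); eoat.set_gripper(.09)
z=.010+.119
bot.movel([*LD,z+.05],vel=.15); h=bot.movel([*LD,z],vel=.06,contact_N=8)
print(h,bot.observe()['position'])
eoat.set_gripper(0,40); o=bot.observe();print(o['gripper_width'],o['grasp_force'],o['force'],o['torque'])
bot.movel([*LD,z+.02],vel=.04); bot.wait(.2); o=bot.observe();print(o['gripper_width'],o['force'],o['torque'],o['time'])
s=snap('side');im=s['frame'][80:230,130:330,::-1];s2=snap('top');im2=s2['frame'][105:255,215:415,::-1]
cv2.imwrite('pics/grip.png',cv2.resize(np.hstack([im,im2]),None,fx=2,fy=2,interpolation=cv2.INTER_CUBIC))
E
```

```text
False [0.57572771 0.23476227 0.12929355]
0.01977591580771503 40.00018894672394 [-1.41682224 -0.18658493  0.86055424] [-0.13085401  0.15720949  0.0028554 ]
0.0197096577489397 [-0.10842947 -0.13223113 -5.25095471] [-0.04333994  0.04751323  0.01810624] 18.1833
```

View pics/grip.png

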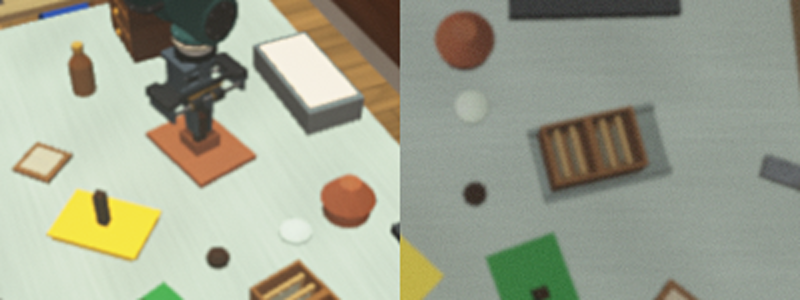

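Both lids are held (about 5.2 N) and the trays are flush. I'll refit the butted pair, then carry the lid over.

```bash
python3 - <<'E'
from fit import *
z=.149
bot.movel([*LD,.34],vel=.15)
pair=lambda p:[box(*p,.1,.152,.006,.076)]
for c,ct in(('top',(315,180)),('side',(285,245))):
    s=snap(c); p,f,T=fit([s],[ct],pair,np.array([*CH,PH]),np.array([.003,.003,.03]),1); print(c,np.round(p,4),round(f),np.round(proj(s,[*CH,.0])))
print('CH',CH)
E
```

```text
top [ 0.5651 -0.2161  0.208 ] 221 [[307. 182.]]
side [ 0.565  -0.212   0.2074] 360 [[281. 245.]]
CH [ 0.56520133 -0.21301993]
```

```bash
python3 - <<'E'
from h import *
P=[.5650,-.2131]; Q=q(.206+np.pi/2)
bot.move_to([*P,.34],Q); bot.wait(.3)
bot.movel([*P,.215],vel=.1); bot.wait(.2)
o=bot.observe();print(o['position'],o['force'],o['torque'],o['time'])
h=bot.movel([*P,.1975],vel=.02,contact_N=8); print(h,bot.observe()['position'],bot.observe()['force'])
if not h:
    h=bot.movel([*P,.1935],vel=.01,contact_N=6);o=bot.observe(); print(h,o['position'],o['force'],o['torque'],o['time'])
s=snap('side');im=s['frame'][170:320,180:380,::-1];s2=snap('top');im2=s2['frame'][105:255,215:415,::-1]
cv2.imwrite('pics/seat.png',cv2.resize(np.hstack([im,im2]),None,fx=2,fy=2,interpolation=cv2.INTER_CUBIC))
E
```

```text
[ 0.56516022 -0.2131617   0.21544438] [-0.06530317 -0.50540246 -5.27773504] [-0.05754083  0.09635472 -0.01880106] 23.35
False [ 0.5650703  -0.21313544  0.19762266] [-0.11718453 -0.51582707 -5.57052409]
True [ 0.56515719 -0.21314926  0.19500018] [-0.19633548 -0.84665538  5.78836137] [-0.02166775  0.1649391  -0.01404139] 24.7167
```

View pics/seat.png

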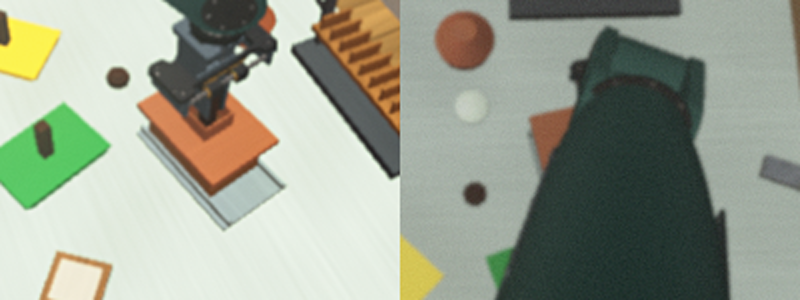

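Contact came at TCP z = 0.195, against 0.1953 predicted for full seating. I'll release and refit the lid pose from the images before taking the collar.

```bash
python3 - <<'E'
from fit import *
P=[.5650,-.2131]
bot.movel([*P,.1953],vel=.02)
eoat.set_gripper(.09); bot.wait(.3)
bot.movel([*P,.27],vel=.1)
lid2=lambda p:[box(*p[:3],.132,.184,.072+p[3],.083+p[3])]
s=snap('side'); 
for dz in(0,.01):
    p,f,T=fit([s],[(283,236)],lambda p:lid2([*p,dz]),np.array([*P,.206]),np.array([.003,.003,.03]),1);print(dz,np.round(p,4),round(f),T[0][1].sum()/36)
im=s['frame'][170:320,180:380,::-1]
r=render(s,lid2([.565,-.212,.206,0]),T[0][2],T[0][1].shape);m=T[0][1]
cv2.imwrite('pics/rel.png',np.hstack([cv2.resize(im,(500,375)),cv2.resize(np.dstack([m*255,m*0,r*255])[:540],(300,375))]))
print(bot.observe()['force'],bot.observe()['time'])
E
```

```text
0 [ 0.5653 -0.2198  0.183 ] 1834 2407.5555555555557
0.01 [ 0.561  -0.2264  0.1862] 1676 2407.5555555555557
[-0.18252562  0.41880124 -0.37153977] 27.45
```

View pics/rel.png

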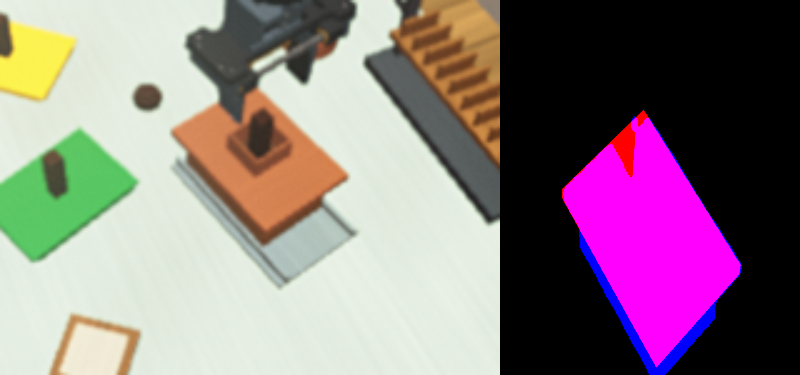

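The seated-pose outline (red/magenta) matches the lid in the image, and the blue strips are only the trays below. Now for the collar.

```bash
python3 - <<'E'
from h import *
P=[.5650,-.2131]
bot.movel([*P,.20],vel=.1)
h=bot.movel([*P,.165],vel=.05,contact_N=8);print(h,bot.observe()['position'])
if not h:
    eoat.set_gripper(0,25); o=bot.observe();print(o['gripper_width'],o['grasp_force'],o['force'],o['torque'])
    bot.movel([*P,.185],vel=.02); bot.wait(.1);o=bot.observe();print(o['gripper_width'],o['force'],o['torque'])
    bot.movel([*P,.305],vel=.06); bot.wait(.5);o=bot.observe();print(o['gripper_width'],o['position'],o['eef_rot'],o['force'],o['torque'],o['time'])
s=snap('side');im=s['frame'][120:320,180:380,::-1];s2=snap('top');im2=s2['frame'][90:290,215:415,::-1]
cv2.imwrite('pics/lift.png',cv2.resize(np.hstack([im,im2]),None,fx=2,fy=2,interpolation=cv2.INTER_CUBIC))
E
```

```text
False [ 0.56514579 -0.21314169  0.16516784]
0.05557916000162005 24.999952912330627 [-0.67620475 -0.28783009  1.86568936] [ 0.01108378  0.05086088 -0.01671318]
0.05576791542716683 [ 0.48243628 -0.14324214 -2.04921569] [-0.08139557  0.02484442  0.03360082]
0.056046832621285424 [ 0.5649863  -0.21310066  0.30498672] [ 6.30661910e-01  7.76057277e-01 -2.28434510e-04 -7.77977290e-04] [ 0.12691464 -0.23244727 -0.97227867] [-0.04280947  0.05054239 -0.02721867] 33.6667
```

View pics/lift.png

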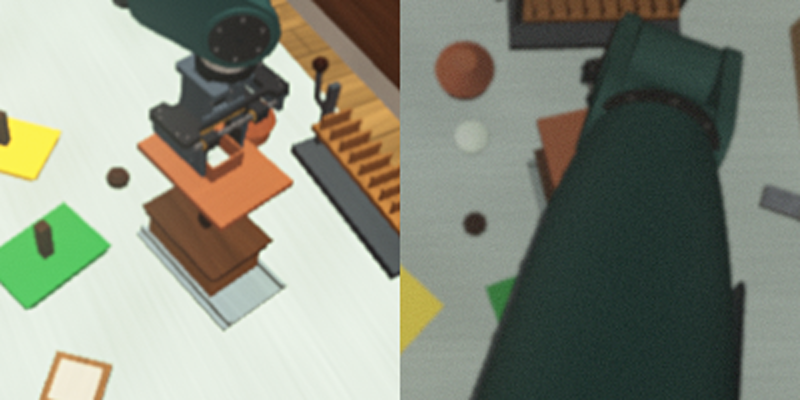

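The outer lid is up and level, with the dark inner lid still seated. The finger width crept up slightly, so I'll check that it is steady before handing in.

```bash
python3 - <<'E'
from h import *
eoat.set_gripper(0,40)
for i in range(3):
    bot.wait(.5);o=bot.observe();print(o['gripper_width'],o['grasp_force'],o['force'],o['torque'],o['time'])
s=snap('side');im=s['frame'][120:320,180:380,::-1]
a=cv2.resize(im,None,fx=2,fy=2,interpolation=cv2.INTER_CUBIC);b=cv2.imread('pics/lift.png')[:,:400]
print('image change',cv2.absdiff(a,b).mean(),cv2.absdiff(a,b).max())
E
```

```text
0.056357081001066685 39.998236298561096 [ 0.10698314  0.45732235 -1.56829867] [-0.05390899  0.07247852  0.03444194] 34.4833
0.05576971418944443 39.99824523925781 [ 0.49209341 -0.12619099 -1.54274242] [-0.08221212 -0.0309156  -0.0004848 ] 34.9833
0.05620270600119478 39.99831676483154 [-0.4394952  -0.19046982 -2.86492504] [-0.09240231 -0.00508867 -0.04046615] 35.4833
image change 0.7215770833333334 38
```

Width and force vary only by sensor noise, and the image hasn't changed, so the grip is steady.

```bash
python3 -c "
from h import *
print(order.hand_in())"
```

```text
the job is handed in; nothing more can be done
None
```

The job is handed in at about 36 s of the 69 s allowed: the loose tray is flush against the fixed one, the inner lid is seated on both, and the copper outer lid is held level by its collar with its lower edge about 6 cm above the top of the knob; no verdict came back.

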